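# Sort the job's leftovers into the coloured trays

## Robot

A 6-joint arm with a two-finger parallel gripper is mounted at the origin on a cart in front of the work surface, level with it; the furniture and walls round the work are solid. World frame = base frame: x ahead of the robot, y to its left, z up, the work surface at z = 0. Lengths are in mm, angles in rad, forces in N, time in s.
With the tool pointing down it reaches from about 275 to 750 mm from the base axis. Payload 10.2 kg.
Tool frame: the origin (TCP) lies at the very end of the fingers, on their centre line; the grasp point (between the pads) lies 19 mm behind it; z points along the fingers, y is the line along which they close (so a half turn about z gives the same grasp; the last joint's range is limited). The gripper opens to 85 mm and grips with 20 to 120 N. Pads are 22 mm wide; open, the fingers measure 114 mm over their backs; the gripper's body (76 mm by 85 mm) begins 54 mm behind the grasp point. The pads swing forward as they close: fully open they stand 13 mm farther back than shut.
Start: joints at [-0.223, 0.313, 1.498, -0, 1.331, -0.223], TCP at [525.006, -0.013, 231.294] pointing down, gripper open.
Joint ranges: [-2.94, 2.94], [-0.97, 2.17], [0.19, 2.56], [-1.23, 4.37], [0.02, 3.11], [-2.88, 2.88]. Speed limits (rad/s): [2.39, 2.39, 3.01, 3.14, 3.14, 3.14].

## Interface

Orientations are given as a unit quaternion [w, x, y, z].
In Python, from rig import * gives the robot as it stands. The module is installed in compiled form; this text tells all that it offers.
- The arm moves only by the shell command python3 -m crank 'ROWS' [FORCE]. ROWS is JSON, a list that holds one entry, the list of rows, each a list of 7 numbers: the shift along the tool's x, y, z in units of 25 mm (1.0 is 25 mm), then the turn, a rotation vector about the tool's x, y, z in units of 8 degrees (1.0 is 8 degrees), then the finger opening in mm, from 0 to 85.4. A call has exactly 8 rows; each row shifts and turns the commanded pose from where the row before left it, along the tool's axes as they then stand; what a row does not reach is not made up. A row lasts 1/10 s, in which the tool goes at most 50 mm and 8.59 degrees, less where a joint would pass 70% of its speed; a pose out of reach is approached as far as the arm can. A call is refused whole if a number of a shift passes 1 or a number of a turn 1, either way. A call with a gripper value outside its range is refused whole. The fingers move at their own pace and stop on an object; FORCE is the grip in N (left out, the last holds). Time passes only in rows, so rows that do not move let the fingers close, or fill a call up. It gives the time, the measured TCP pose, the force, the opening and the grip force at its end, in the units of the state.
- sense(): the state, without advancing time (a new reading comes with each control period).
- capture(name): name is "scene" or "side" or "wrist"; returns the picture (400x640x3 uint8, blue, green, red); there is no depth.
- camera_model(name): a dict with "fx", "fy", "cx", "cy" (pixels), "k1" (the pictures are not rectified: a ray, as slopes to the right and down, at radius r is drawn at 1 + k1 r^2 times it, then the intrinsics apply), "world_from_camera" (4x4, takes a point from camera to world coordinates); the wrist camera has in their place "T_tool_cam" (4x4, takes a point from camera to tool coordinates, whose origin is the TCP and whose axes are the flange's). Camera axes: x right, y up, looking along -z (the intrinsics and any distortion apply to the point x, -y, -z); pixel columns grow to the right and rows downward; lengths in mm; the calibration is good to about 2 mm. A picture is of the moment at which its call begins: read the wrist's pose just before it. camera_model takes no time and is no camera call.
- finish_job(): hands the job in; it is judged then, once.
The state is a dict: "time_s": time; "joints": joint angles; "dq": joint speeds; "tau": joint torques, N m; "eef_pos": TCP position; "ee_rot": TCP orientation; "force": force on the tool from outside, world axes, zero at the start; "wrist_torque": the same for the moment, N m; "grip_width": opening from 0.0 (shut) to 1.0 (fully open); "grip_force": force on a finger pad.
Only numpy, scipy, OpenCV 4.12 (cv2) and the standard library are available. Lean on these libraries where they do the work, as an engineer would, in place of code of your own. Each camera call takes 0.05 s, during which the arm holds its last target. There are 200 camera calls.

## Task

Sort the things left on the cabinet top into the coloured trays: both rolls of tape go flat and side by side in the blue tray, the green tape measure goes upright in the red tray, and the blue oil can goes upright in the yellow tray. Everything must stand or lie on the floor of its tray, and the loose wrench and screwdriver lying between the things stay where they are.

Things in the scene. Friction and masses are not known exactly. Their poses are not given: they have to be found in the camera images.
- yellow_tape: roll of yellow tape lying flat, 61 mm diameter, 16 mm high, 60 g; solid to the gripper (the hole cannot be used), take it across its diameter; origin at the centre of its underside, z up
- black_tape: roll of black tape lying flat, 65 mm diameter, 19 mm high, 60 g; solid to the gripper (the hole cannot be used), take it across its diameter; origin at the centre of its underside, z up
- tape_measure: lime-green tape measure with a black disc on its side, standing upright, 240 g; case 34 mm thick along its x, from -29 to +40 mm along its y (blade hook beyond, to -40), 66 mm high, button on top to 71 mm; origin under the middle, z up; take it across its thickness (fingers closing along its x); at the start its y axis points roughly along world -x
- oil_can: blue round can of oil with a red cap, standing upright, 53 mm diameter, 135 mm high in all; straight body up to about 105 mm; about 250 g; origin at the centre of its underside, z up
- blue_tray: blue open tray, fixed; outside 124 mm along its x, 164 mm along its y; inside 116 x 156 mm; walls and floor 4 mm thick; origin at the centre of its underside: inner floor at z = +4 mm, rim bead up to z = +26 mm; x axis away from the robot (yaw within 0.05 rad), white label holder on its -x side; the widest tray, takes the two rolls side by side along its y
- red_tray: red open tray, fixed; outside 124 mm along its x, 100 mm along its y; inside 116 x 92 mm; walls and floor 4 mm thick; origin at the centre of its underside: inner floor at z = +4 mm, rim bead up to z = +26 mm; x axis away from the robot (yaw within 0.05 rad), white label holder on its -x side
- yellow_tray: yellow open tray, fixed; outside 124 mm along its x, 100 mm along its y; inside 116 x 92 mm; walls and floor 4 mm thick; origin at the centre of its underside: inner floor at z = +4 mm, rim bead up to z = +26 mm; x axis away from the robot (yaw within 0.05 rad), white label holder on its -x side
- clear_tray (a point): clear, nearly invisible plastic parts tray holding white wall plugs, fixed on the surface near its front edge, 122 mm along x, 212 mm along y, 55 mm high; this point is the centre of its underside; not part of the job, keep clear of it
- wrench: loose silver combination wrench lying flat, 161 mm long along its y, 19 mm wide, 6 mm high, origin at the centre of its underside; not part of the job, it lies between the things and must stay where it is
- screwdriver: loose screwdriver with a yellow handle lying on the surface, 177 mm long along its y (handle at +y, blade at -y), 27 mm wide and high, origin at the middle of its underside; not part of the job, it lies between the things and must stay where it is
There are look-alikes about, which are no part of the job. Of the things shaped like the yellow_tape, the yellow one is meant.

How it is judged (in metres and radians):
At the end, for the whole second after the job is handed in: Both tape rolls in the blue tray, the tape measure in the red, the oil can in the yellow: undersides under 6 mm above the tray floor, tilt under 0.12 rad, centres within 50 mm (tray x) and 60 mm (blue) or 40 mm (tray y) of the tray centre, released, at rest (under 0.02 m/s) (x of yellow_tape in the frame of blue_tray between -0.05 and 0.05 m and y of yellow_tape in the frame of blue_tray between -0.06 and 0.06 m and z of each of yellow_tape, black_tape in the frame of blue_tray below 0.01 m and angle between each of yellow_tape, black_tape, tape_measure, oil_can's own z axis and vertical below 0.12 rad and linear speed of each of yellow_tape, black_tape, tape_measure, oil_can below 0.02 m/s and x of black_tape in the frame of blue_tray between -0.05 and 0.05 m and y of black_tape in the frame of blue_tray between -0.06 and 0.06 m and x of tape_measure in the frame of red_tray between -0.05 and 0.05 m and y of tape_measure in the frame of red_tray between -0.04 and 0.04 m and z of tape_measure in the frame of red_tray below 0.01 m and x of oil_can in the frame of yellow_tray between -0.05 and 0.05 m and y of oil_can in the frame of yellow_tray between -0.04 and 0.04 m and z of oil_can in the frame of yellow_tray below 0.01 m); the robot touches nothing.
It fails at once if the wrench is moved more than 30 mm from where it lay (distance of wrench from where it was at the start of the episode above 0.03 m).
It fails at once if the screwdriver is moved more than 30 mm from where it lay (distance of screwdriver from where it was at the start of the episode above 0.03 m).
It also fails if it takes over 122 s, if anything falls off the work surface, if the arm or the gripper's body presses on something with over 40 N, if the wrist force passes 120 N, or if a joint passes its speed limit or range.

## Working session

There is one attempt and no reset: what is moved stays moved. The work goes in short steps, Python scripts to look and compute and a shell command to move; the robot and the scene stay as the last step left them, time stands still between calls to the robot, and variables do not carry over. Pictures are saved under pics/ and viewed, at most 14 in all, crops included, and the job is handed in when it is done.

```bash
mkdir -p pics
python3 - <<'E'
from rig import *
import cv2
for n in ["scene","side","wrist"]:
    cv2.imwrite(f"pics/{n}0.png",capture(n)); print(n,camera_model(n))
print(sense())
E
```

```text
scene {'fx': 491.7497034899416, 'fy': 491.7497034899416, 'cx': 321.21090952602333, 'cy': 198.8175214696119, 'k1': -0.14334060435984422, 'world_from_camera': array([[ 8.63635502e-01,  2.82597245e-01, -4.17459599e-01,
        -3.42578882e+01],
       [-5.03576088e-01,  5.21959785e-01, -6.88454143e-01,
        -8.62196772e+02],
       [ 2.33418780e-02,  8.04796111e-01,  5.93092216e-01,
         8.19830374e+02],
       [ 0.00000000e+00,  0.00000000e+00,  0.00000000e+00,
         1.00000000e+00]])}
side {'fx': 369.03652685763166, 'fy': 369.03652685763166, 'cx': 312.8739403109741, 'cy': 198.50113178406454, 'k1': -0.035723440256857246, 'world_from_camera': array([[-9.97005328e-01,  2.97332588e-02, -7.13884419e-02,
         4.66216980e+02],
       [-7.73212643e-02, -3.99283151e-01,  9.13561376e-01,
         7.91875366e+02],
       [-1.34104528e-03,  9.16345403e-01,  4.00386442e-01,
         3.75277313e+02],
       [ 0.00000000e+00,  0.00000000e+00,  0.00000000e+00,
         1.00000000e+00]])}
wrist {'fx': 306.8462710680651, 'fy': 306.8462710680651, 'cx': 321.59371649937566, 'cy': 199.5159803
[... 393 characters left out ...]
}
{'time_s': 0.15, 'joints': array([-2.23409333e-01,  3.13309995e-01,  1.49820076e+00,  3.16812545e-05,
        1.33097486e+00, -2.23389843e-01]), 'dq': array([ 0.00034546, -0.00205828, -0.00227513,  0.00131584, -0.00011515,
       -0.00144773]), 'tau': array([ 1.79854873e-03, -4.12368500e+01, -2.59796566e+01, -1.57318855e-04,
        3.17765021e-03, -3.62555340e-05]), 'eef_pos': array([5.24836412e+02, 2.81587660e-02, 2.30895677e+02]), 'ee_rot': array([-3.86007228e-04,  7.07116267e-01,  7.07097154e-01, -2.24900944e-04]), 'force': array([-0.06241221, -0.72009493, -0.30669777]), 'wrist_torque': array([ 0.00159391, -0.02208939, -0.0021788 ]), 'grip_force': 0.0, 'grip_width': 0.9986096334641907}
```

View pics/scene0.png

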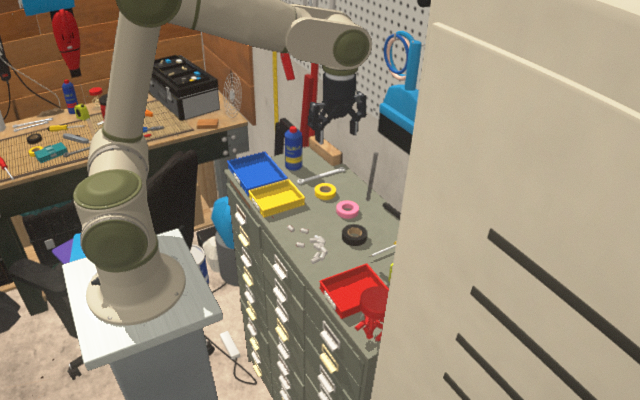

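View pics/side0.png

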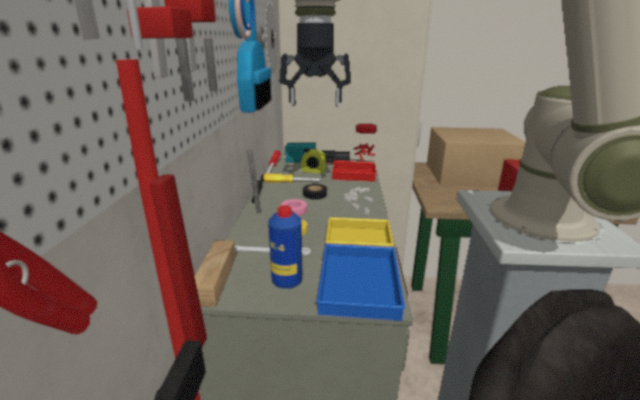

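View pics/wrist0.png

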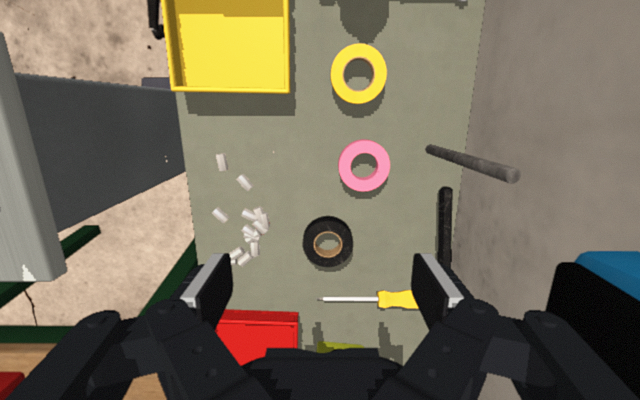

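```bash
cat > h.py <<'E'
from rig import *
import numpy as np, cv2
from scipy.spatial.transform import Rotation as R
def cam(n,s=None):
    m=camera_model(n)
    if n=="wrist":
        s=s or sense(); T=np.eye(4); q=s["ee_rot"]
        T[:3,:3]=R.from_quat([q[1],q[2],q[3],q[0]]).as_matrix(); T[:3,3]=s["eef_pos"]
        m["W"]=T@m["T_tool_cam"]
    else: m["W"]=m["world_from_camera"]
    return m
def pt(m,u,v,z):
    K=np.array([[m["fx"],0,m["cx"]],[0,m["fy"],m["cy"]],[0,0,1]])
    a,b=cv2.undistortPoints(np.array([[[u,v]]],float),K,np.array([m["k1"],0,0,0]))[0,0]
    d=m["W"][:3,:3]@[a,-b,-1]; o=m["W"][:3,3]
    return np.round(o+d*(z-o[2])/d[2],1)
def snap(n,f):
    s=sense(); im=capture(n); cv2.imwrite("pics/"+f,im); return cam(n,s),im
E
python3 - <<'E'
from h import *
m=cam("wrist"); s=cam("scene"); d=cam("side")
for n,u,v,z in [("ytape",358,73,16),("pink",364,166,16),("btape",328,243,19),("ytray BR rim",289,93,26),("ytray BL",173,91,26),("ytray TR",289,5,26),("redTL",200,312,26),("redTR",298,320,26),("sdtip",318,299,3),("sdhandle",378,299,13),("plugtop",221,155,5),("plugbot",236,262,5),("plugleft",220,214,5),("plugright",266,225,5),("front edge",195,240,0),("wall edge",467,150,0),("shadow?",430,150,0),("rod",518,175,0)]:
    print(n,pt(m,u,v,z))
for n,u,v,z in [("blueFL",322,311,26),("blueFR",403,312,26),("blueBL",324,250,26),("blueBR",395,248,26),("yBL",329,221,26),("yBR",389,218,26),("yFL",325,242,26),("oilbase",286,283,0),("red FL",333,178,26),("red FR",376,178,26),("redBR",375,164,26),("redBL",334,164,26),("measure base",314,174,0),("tape",303,221,16)]:
    print("side",n,pt(d,u,v,z))
for n,u,v,z in [("oilbase",294,166,0),("blue L",227,162,26),("blueTop",256,152,26),("blueR",287,172,26),("red L",320,289,26),("redTop",366,265,26),("redR",388,287,26),("redB",352,313,26)]:
    print("scene",n,pt(s,u,v,z))
E
```

```text
ytape [563.8 108.4  16. ]
pink [574.4   6.6  16. ]
btape [532.5 -91.3  19. ]
ytray BR rim [489.5  87.6  26. ]
ytray BL [365.3  89.6  26. ]
ytray TR [492.  170.3  26. ]
redTL [ 361.9 -189.2   26. ]
redTR [ 492.7 -201.6   26. ]
sdtip [ 519.4 -184.8    3. ]
sdhandle [ 601.4 -177.7   13. ]
plugtop [403.3  17.8   5. ]
plugbot [ 409.6 -125.9    5. ]
plugleft [394.8 -57.6   5. ]
plugright [452.7 -72.6   5. ]
front edge [356.2 -96.1   0. ]
wall edge [700.8  23.3   0. ]
shadow? [655.9  23.2   0. ]
rod [768.5  -7.6   0. ]
side blueFL [485.5 384.8  26. ]
side blueFR [373.  378.8  26. ]
side blueBL [490.8 223.3  26. ]
side blueBR [362.9 207.1  26. ]
side yBL [486.1 108.7  26. ]
side yBR [360.3  85.5  26. ]
side yFL [490.3 195.   26. ]
side oilbase [550.6 290.1   0. ]
side red FL [ 484.9 -147.4   26. ]
side red FR [ 368.6 -156.1   26. ]
side redBR [ 362.  -277.6   26. ]
side redBL [ 485.2 -268.2   26. ]
side measure base [ 543.9 -247.4    0. ]
side tape [542.   93.2  16. ]
scene oilbase [554.9 277.    0. ]
scene blue L [368.3 357.2  26. ]
scene blueTop [469.5 369.   26. ]
scene blueR [503.  221.7  26. ]
scene red L [ 354.6 -226.8   26. ]
scene redTop [ 485.6 -213.4   26. ]
scene redR [ 488.9 -295.1   26. ]
scene redB [ 378.7 -318.3   26. ]
```

```bash
python3 -m crank '[[[-1,0,0,0,0,0,85],[-1,0,0,0,0,0,85],[-1,0,0,0,0,0,85],[-1,0,0,0,0,0,85],[-1,0,0,0,0,0,85],[-1,0,0,0,0,0,85],[-1,0,0,0,0,0,85],[-1,0,0,0,0,0,85]]]' 40; python3 -c "
from h import *
snap('wrist','w1.png')"
```

```text
time_s: 0.95
eef_pos: [524.8, -201.0, 231.0]
ee_rot: [-0.0, 0.707, 0.707, -0.0]
force: [0.2, 0.6, 0.0]
grip_width: 0.995
grip_force: 0.0
```

View pics/w1.png

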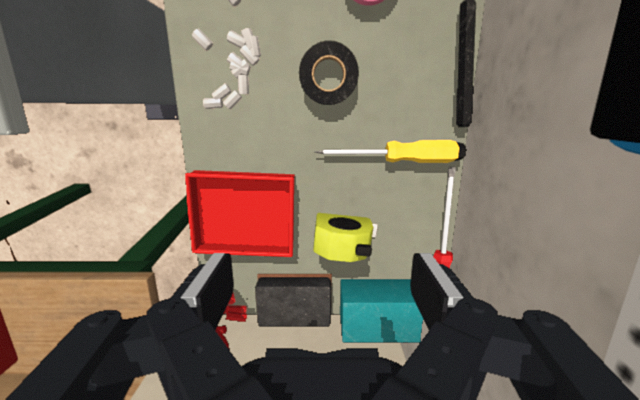

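```bash
python3 -c "
from h import *
im=cv2.imread('pics/w1.png'); a=cv2.resize(im[195:275,290:400],None,fx=7,fy=7,interpolation=2)
b=cv2.convertScaleAbs(cv2.resize(im[0:170,150:390],None,fx=3.2,fy=3.2,interpolation=2),alpha=1.5)
cv2.imwrite('pics/c1.png',a);cv2.imwrite('pics/c2.png',b)"
```

```text
(no output)
```

View pics/c1.png

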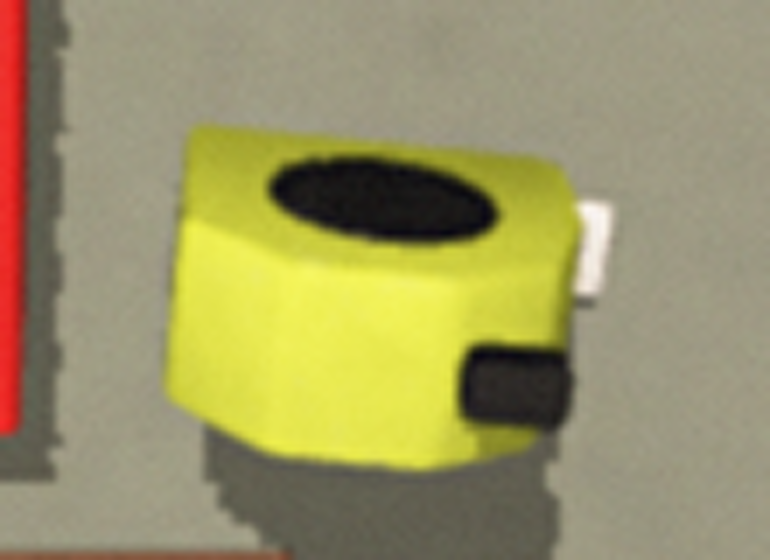

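View pics/c2.png

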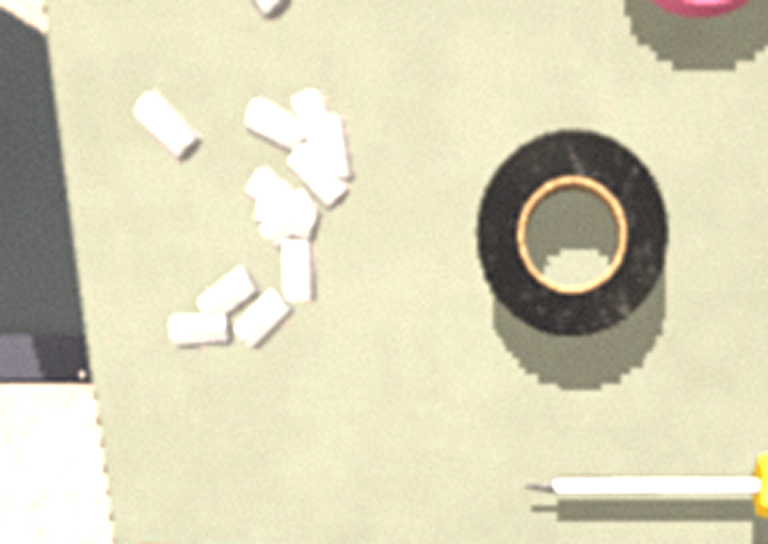

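Run:
```python
from h import *
m=cam("wrist")
P=lambda x,y:(290+x/7,195+y/7)
for n,x,y,z in [("baseL",190,128,0),("baseR",575,172,0),("topNL",280,262,66),("topNR",465,275,66),("topFL",265,452,66),("topFR",430,468,66),("hook",612,205,0),("btnL",465,350,71),("btnL2",462,420,71),("btnR",570,350,71),("btnR2",570,420,71)]:
    print(n,pt(m,*P(x,y),z))
for n,u,v,z in [("redTL",188,172,26),("TR",295,175,26),("BR",295,255,26),("BL",192,255,26),("iTL",194,180,26),("iBR",289,248,26),("fTL",200,182,4),("fBR",289,247,4),("sdtip",316,153,3),("sdh",387,151,13),("sdend",465,151,13),("red sd top",449,176,5),("red sd hand",443,250,10),("box",283,280,40),("teal",380,282,40)]: print(n,pt(m,u,v,z))
Q=lambda x,y:(150+x/3.2,y/3.2)
for n,x,y in [("btop",572,130),("bbot",572,336),("bl",478,232),("br",667,232)]: print(n,pt(m,*Q(x,y),15))
```

```text
baseL [ 518.3 -262.9    0. ]
baseR [ 589.7 -271.7    0. ]
topNL [ 533.3 -261.3   66. ]
topNR [ 562.  -263.6   66. ]
topFL [ 531.1 -294.1   66. ]
topFR [ 557.4 -297.    66. ]
hook [ 596.9 -278.3    0. ]
btnL [ 561.8 -273.9   71. ]
btnL2 [ 561.7 -285.9   71. ]
btnR [ 578. -274.   71.]
btnR2 [ 578.5 -285.9   71. ]
redTL [ 370.1 -202.9   26. ]
TR [ 493.5 -206.6   26. ]
BR [ 490.6 -309.1   26. ]
BL [ 361.2 -309.    26. ]
iTL [ 375.8 -212.3   26. ]
iBR [ 483.4 -299.4   26. ]
fTL [ 373.5 -220.1    4. ]
fBR [ 480.9 -308.7    4. ]
sdtip [ 517.5 -184.7    3. ]
sdh [ 600.9 -181.    13. ]
sdend [ 692.3 -181.1   13. ]
red sd top [ 680.5 -212.9    5. ]
red sd hand [ 682.4 -310.4   10. ]
box [ 476.2 -336.1   40. ]
teal [ 596.3 -339.1   40. ]
btop [532.  -64.4  15. ]
bbot [ 532.3 -129.3   15. ]
bl [500.3 -95.6  15. ]
br [564.4 -95.7  15. ]
```

```bash
cat >> h.py <<'E'
def go(x,y,z,closing=None):
    "units still to go in current tool axes; closing = wanted world direction of tool y (deg)"
    s=sense(); q=s["ee_rot"]; M=R.from_quat([q[1],q[2],q[3],q[0]])
    d=M.inv().apply(np.array([x,y,z])-s["eef_pos"])/25
    r=M.as_matrix(); o="at %s yaw(tool y) %.1f shift units %s"%(np.round(s["eef_pos"],1),np.degrees(np.arctan2(r[1,1],r[0,1])),np.round(d,2))
    if closing is not None:
        a=np.radians(closing); T=np.array([[-np.sin(a),np.cos(a),0],[np.cos(a),np.sin(a),0],[0,0,-1]]).T
        o+=" turn units %s"%np.round(np.degrees((M.inv()*R.from_matrix(T.T if np.linalg.det(T)<0 else np.column_stack([np.cross([np.cos(a),np.sin(a),0],[0,0,-1]),[np.cos(a),np.sin(a),0],[0,0,-1]]))).as_rotvec())/8,2)
    print(o,"f",np.round(s["force"],1),"w",round(s["grip_width"]*85.4,1),"gf",round(s["grip_force"],1),"j",np.round(s["joints"],2),"t",round(s["time_s"],1))
E
sed -i 's/a=np.radians(closing); T=.*/a=np.radians(closing); y=np.array([np.cos(a),np.sin(a),0]); T=np.column_stack([np.cross(y,[0,0,-1]),y,[0,0,-1]])/; s/R.from_matrix(T.T if.*\])).as_rotvec/R.from_matrix(T)).as_rotvec/' h.py
python3 -m crank '[[[0,0,0.4,0,0,-1,85],[0,0,0.4,0,0,-1,85],[0,0,0.4,0,0,-1,80],[0,0,0.4,0,0,-1,70],[0,0,0.4,0,0,-1,60],[0,0,0.4,0,0,-1,52],[0,0,0.4,0,0,-1,52],[0,0,0.4,0,0,-1,52]]]'; python3 -c "
from h import *
go(559,-282,110,84.3)"
```

```text
time_s: 1.8
eef_pos: [524.9, -199.8, 150.6]
ee_rot: [-0.0, 0.222, 0.975, 0.0]
force: [0.7, 0.6, 0.4]
grip_width: 0.607
grip_force: 0.0
at [ 524.9 -199.8  150.6] yaw(tool y) 64.3 shift units [-2.65 -2.37  1.62] turn units [ 0.  -0.  -2.5] f [0.7 0.6 0.4] w 51.9 gf 0.0 j [-0.57  0.47  1.5  -0.    1.18 -1.7 ] t 1.8
```

```bash
python3 -m crank '[[[0,0,0,0,0,-1,52],[0,0,0,0,0,-1,52],[0,0,0,0,0,-0.5,52],[-0.42,-0.78,0.3,0,0,0,52],[-0.42,-0.78,0.3,0,0,0,52],[-0.42,-0.78,0.3,0,0,0,52],[-0.42,-0.79,0.3,0,0,0,52],[0,0,0,0,0,0,52]]]'; python3 -c "
from h import *
go(559,-282,22,84.3)
snap('wrist','w2.png')"
```

```text
time_s: 2.6
eef_pos: [558.4, -283.8, 119.6]
ee_rot: [-0.001, 0.053, 0.999, 0.0]
force: [0.3, 0.2, 0.8]
grip_width: 0.611
grip_force: 0.0
at [ 558.4 -283.8  119.6] yaw(tool y) 83.9 shift units [-0.02  0.07  3.9 ] turn units [ 0.01 -0.01 -0.05] f [0.3 0.2 0.8] w 52.2 gf 0.0 j [-0.66  0.63  1.31 -0.    1.2  -2.12] t 2.6
```

View pics/w2.png

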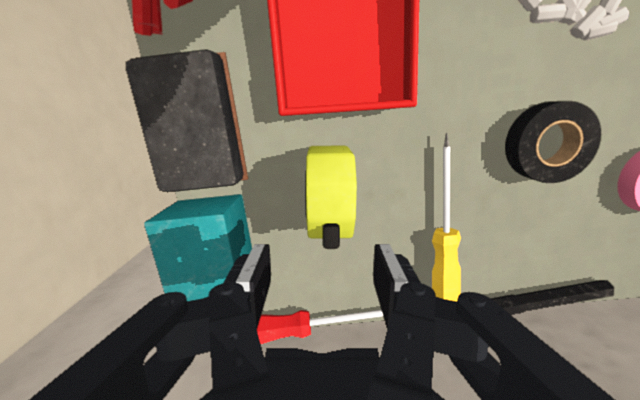

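```bash
python3 -c "
from h import *
m=cam('wrist')
for u,v,z in [(309,175,66),(355,175,66),(308,215,66),(355,215,66),(331,242,71),(324,230,71),(340,230,71),(247,255,40),(330,146,0)]: print(pt(m,u,v,z))"
```

```text
[ 526.2 -287.4   66. ]
[ 529.4 -257.4   66. ]
[ 553.8 -291.3   66. ]
[ 557.1 -259.4   66. ]
[ 573.1 -277.6   71. ]
[ 563.8 -281.4   71. ]
[ 564.9 -270.7   71. ]
[ 591.7 -346.3   40. ]
[ 517.1 -270.9    0. ]
```

```bash
python3 -m crank '[[[0,0.19,0.56,0,0,0,52],[0,0,0.56,0,0,0,52],[0,0,0.56,0,0,0,52],[0,0,0.56,0,0,0,52],[0,0,0.56,0,0,0,52],[0,0,0.56,0,0,0,52],[0,0,0.56,0,0,0,52],[0,0,0,0,0,0,52]]]' 40;python3 -m crank '[[[0,0,0,0,0,0,40],[0,0,0,0,0,0,35],[0,0,0,0,0,0,30],[0,0,0,0,0,0,25],[0,0,0,0,0,0,25],[0,0,0,0,0,0,25],[0,0,0,0,0,0,25],[0,0,0,0,0,0,25]]]' 40; python3 -c "
from h import *
go(557,-280,22,84.3)"
```

```text
time_s: 3.45
eef_pos: [558.1, -276.9, 20.9]
ee_rot: [-0.002, 0.052, 0.999, 0.001]
force: [-0.2, 0.3, 0.2]
grip_width: 0.608
grip_force: 0.0
time_s: 4.25
eef_pos: [559.5, -277.9, 24.1]
ee_rot: [0.001, 0.052, 0.999, -0.001]
force: [-0.8, 0.2, 4.9]
grip_width: 0.39
grip_force: 40.7
at [ 559.5 -277.9   24.1] yaw(tool y) 84.0 shift units [ 0.09 -0.09  0.09] turn units [-0.01  0.01 -0.04] f [-0.8  0.2  4.9] w 33.3 gf 40.7 j [-0.65  0.74  1.39 -0.    1.01 -2.11] t 4.2
```

```bash
python3 -m crank '[[[0,0,-0.3,0,0,0,25],[0,0,-0.6,0,0,0,25],[0,0,-0.6,0,0,0,25],[0,0,-0.6,0,0,0,25],[0,0,-0.4,0,0,-0.25,25],[0,0,0,0,0,-0.25,25],[0,0,0,0,0,-0.25,25],[0,0,0,0,0,0,25]]]' 40; python3 -c "
from h import *
go(427,-258,85,90)"
```

```text
time_s: 5.05
eef_pos: [559.2, -277.6, 86.9]
ee_rot: [0.0, -0.0, 1.0, -0.0]
force: [0.1, 0.3, -3.5]
grip_width: 0.392
grip_force: 40.3
at [ 559.2 -277.6   86.9] yaw(tool y) 90.0 shift units [5.29 0.78 0.07] turn units [-0.    0.01  0.  ] f [ 0.1  0.3 -3.5] w 33.5 gf 40.3 j [-0.65  0.66  1.35  0.    1.13 -2.22] t 5.0
```

```bash
python3 -m crank '[[[0.5,0.1,0,0,0,0,25],[0.8,0.15,0,0,0,0,25],[0.8,0.15,0,0,0,0,25],[0.8,0.15,0,0,0,0,25],[0.8,0.15,0,0,0,0,25],[0.8,0.08,0,0,0,0,25],[0.5,0,0,0,0,0,25],[0.29,0,0,0,0,0,25]]]'; python3 -c "
from h import *
m,im=snap('wrist','w3.png')
go(427,-258,28,90)"
```

```text
time_s: 5.85
eef_pos: [426.2, -258.1, 86.5]
ee_rot: [0.0, 0.001, 1.0, -0.0]
force: [0.0, -0.0, -2.3]
grip_width: 0.392
grip_force: 40.2
at [ 425.8 -258.1   86.3] yaw(tool y) 89.9 shift units [-0.05  0.    2.33] turn units [-0.   -0.   -0.01] f [ 0.6 -0.5 -2.1] w 33.7 gf 40.2 j [-0.78  0.42  1.76 -0.    0.96 -2.35] t 5.9
```

View pics/w3.png

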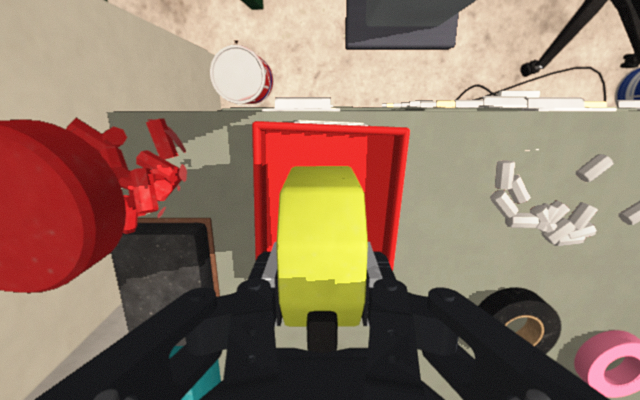

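```bash
python3 -c "
from h import *
m=cam('wrist')
for u,v,z in [(254,123,26),(408,128,26),(256,240,26),(396,240,26)]: print(pt(m,u,v,z))"
python3 -m crank '[[[0,0.1,0.5,0,0,0,25],[0,0.1,0.5,0,0,0,25],[0,0,0.4,0,0,0,25],[0,0,0.3,0,0,0,25],[0,0,0.2,0,0,0,25],[0,0,0.1,0,0,0,25],[0,0,0,0,0,0,25],[0,0,0,0,0,0,25]]]'; python3 -c "
from h import *
go(427,-258,28,90)"
```

```text
[ 361.7 -301.5   26. ]
[ 364.9 -202.2   26. ]
[ 443.6 -305.3   26. ]
[ 443.6 -204.5   26. ]
time_s: 6.7
eef_pos: [427.0, -253.2, 36.1]
ee_rot: [0.0, 0.0, 1.0, -0.0]
force: [-0.2, 0.0, -3.5]
grip_width: 0.394
grip_force: 40.3
at [ 427.  -253.2   36.1] yaw(tool y) 90.0 shift units [ 0.   -0.19  0.32] turn units [-0.  0. -0.] f [-0.2  0.  -3.5] w 33.6 gf 40.3 j [-0.77  0.5   1.8   0.    0.84 -2.34] t 6.7
```

```bash
python3 -m crank '[[[0,0,0.08,0,0,0,25],[0,0,0.08,0,0,0,25],[0,0,0.08,0,0,0,25],[0,0,0.08,0,0,0,25],[0,0,0,0,0,0,25],[0,0,0,0,0,0,25],[0,0,0,0,0,0,25],[0,0,0,0,0,0,25]]]'; python3 -c "
from h import *
go(427,-258,28,90)"
```

```text
time_s: 7.5
eef_pos: [426.9, -253.0, 28.1]
ee_rot: [0.0, -0.0, 1.0, -0.0]
force: [-3.0, 2.1, 5.0]
grip_width: 0.396
grip_force: 41.1
at [ 426.9 -253.    28.1] yaw(tool y) 90.0 shift units [-0.   -0.2   0.01] turn units [-0.  0.  0.] f [-3.   2.1  5. ] w 33.8 gf 41.1 j [-0.77  0.52  1.8  -0.    0.82 -2.34] t 7.5
```

```bash
python3 -m crank '[[[0,0,0,0,0,0,38],[0,0,0,0,0,0,44],[0,0,0,0,0,0,48],[0,0,0,0,0,0,48],[0,0,0,0,0,0,48],[0,0,-0.3,0,0,0,48],[0,0,-0.5,0,0,0,48],[0,0,-0.6,0,0,0,48]]]';  python3 -m crank '[[[0,0,-0.7,0,0,0,48],[0,0,-0.8,0,0,0,48],[0,0,-0.8,0,0,0,55],[0,0,-0.8,0,0,1,65],[0,0,-0.8,0,0,1,75],[0,0,-0.8,0,0,1,85],[0,0,-0.3,0,0,1,85],[0,0,0,0,0,1,85]]]';python3 -c "
from h import *
go(532,-96,150,0)
snap('wrist','w4.png')"
```

```text
time_s: 8.3
eef_pos: [426.8, -253.0, 63.9]
ee_rot: [-0.0, 0.0, 1.0, 0.0]
force: [0.8, 0.7, 0.3]
grip_width: 0.562
grip_force: 0.0
time_s: 9.1
eef_pos: [427.2, -253.3, 190.3]
ee_rot: [0.002, 0.345, 0.939, -0.001]
force: [1.1, -0.1, 0.0]
grip_width: 0.996
grip_force: 0.0
at [ 427.2 -253.3  190.3] yaw(tool y) 49.7 shift units [0.88 7.51 1.61] turn units [0.01 0.03 6.21] f [ 1.1 -0.1  0. ] w 85.1 gf 0.0 j [-0.77  0.29  1.65  0.    1.21 -1.64] t 9.1
```

View pics/w4.png

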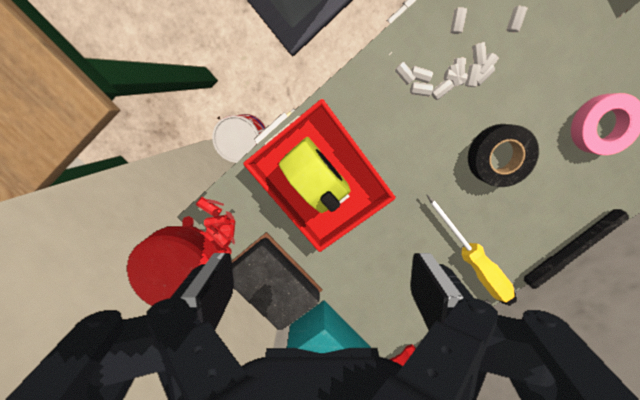

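```bash
python3 -m crank '[[[0,0,0,0,0,-1,85],[0,0,0,0,0,-1,85],[0,0,0,0,0,-1,85],[0,0,0,0,0,-1,85],[0,0,0,0,0,-1,85],[-0.6,0.9,0.2,0,0,0,85],[-0.6,0.9,0.2,0,0,0,85],[-0.6,0.9,0.2,0,0,0,85]]]';  python3 -m crank '[[[-0.6,0.9,0.4,0,0,0,85],[-0.6,0.9,0.4,0,0,0,85],[-0.6,0.9,0.4,0,0,0,85],[-0.6,0.9,0.4,0,0,0,85],[0,0,0.4,0,0,0,85],[0,0,0.4,0,0,0,85],[0,0,0,0,0,0,85],[0,0,0,0,0,0,85]]]';python3 -c "
from h import *
snap('wrist','w5.png')
go(532,-95,4,90)"
```

```text
time_s: 9.95
eef_pos: [472.2, -184.7, 173.4]
ee_rot: [0.0, -0.001, 1.0, -0.0]
force: [-0.1, 0.2, -1.0]
grip_width: 0.996
grip_force: 0.0
time_s: 10.75
eef_pos: [531.6, -96.3, 113.1]
ee_rot: [0.0, 0.0, 1.0, -0.0]
force: [0.4, -0.2, -0.5]
grip_width: 0.996
grip_force: 0.0
at [531.8 -96.3 113.4] yaw(tool y) 90.0 shift units [-0.01  0.05  4.37] turn units [-0.  0. -0.] f [ 0.   0.4 -0.2] w 84.8 gf 0.0 j [-0.4   0.47  1.6  -0.    1.07 -1.97] t 10.8
```

View pics/w5.png

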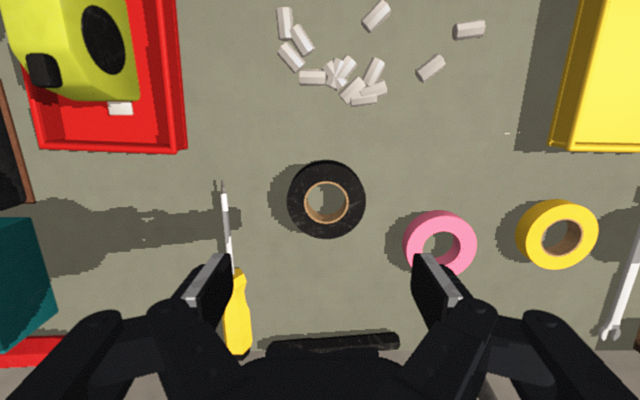

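```bash
python3 -c "
from h import *
m=cam('wrist')
for u,v,z in [(326.5,199.5,17),(441,243,14),(557,235,14),(403,243,14),(477,243,14),(226,215,5),(237,310,13)]: print(pt(m,u,v,z))"
```

```text
[530.1 -92.3  17. ]
[570.3   6.6  14. ]
[562.8 105.1  14. ]
[570.3 -26.1  14. ]
[570.3  37.7  14. ]
[ 547.9 -179.4    5. ]
[ 639.  -175.1   13. ]
```

```bash
python3 -m crank '[[[0.03,0.11,0.6,0,0,0,80],[0,0,0.6,0,0,0,77],[0,0,0.6,0,0,0,77],[0,0,0.6,0,0,0,77],[0,0,0.6,0,0,0,77],[0,0,0.6,0,0,0,77],[0,0,0.5,0,0,0,77],[0,0,0.2,0,0,0,77]]]' 30;python3 -m crank '[[[0,0,0,0,0,0,77],[0,0,0,0,0,0,77],[0,0,0,0,0,0,73],[0,0,0,0,0,0,70],[0,0,0,0,0,0,66],[0,0,0,0,0,0,60],[0,0,0,0,0,0,58],[0,0,0,0,0,0,58]]]' 30; python3 -c "
from h import *
go(531,-94,4,90)"
```

```text
time_s: 11.6
eef_pos: [530.8, -93.0, 4.6]
ee_rot: [-0.0, 0.0, 1.0, 0.0]
force: [0.5, -0.7, 0.4]
grip_width: 0.903
grip_force: 0.0
time_s: 12.4
eef_pos: [531.3, -92.9, 5.9]
ee_rot: [0.0, -0.0, 1.0, -0.0]
force: [-2.0, -0.0, 6.2]
grip_width: 0.726
grip_force: 31.9
at [531.3 -92.9   5.9] yaw(tool y) 90.0 shift units [ 0.01 -0.05  0.08] turn units [-0.  0.  0.] f [-2.  -0.   6.2] w 62.0 gf 31.9 j [-0.39  0.63  1.68 -0.    0.84 -1.96] t 12.4
```

```bash
python3 -m crank '[[[0,0,-0.2,0,0,0,58],[0,0,-0.4,0,0,0,58],[0,0,-0.7,0,0,0,58],[0,0,-0.7,0,0,0,58],[0,0,-0.8,0,0,0,58],[0,0,-0.8,0,0,0,58],[0,0,-0.6,0,0,0.25,58],[0,0,-0.3,0,0,1,58]]]';python3 -m crank '[[[0,0,0,0,0,1,58],[0,0,0,0,0,1,58],[0,0,0,0,0,1,58],[0,0,0,0,0,1,58],[0,0,0,0,0,1,58],[0,0,0,0,0,1,58],[0,0,0,0,0,1,58],[0,0,0,0,0,1,58]]]'; python3 -m crank '[[[0,0,0,0,0,1,58],[0,0,0,0,0,1,58],[0.5,-0.2,0,0,0,0,58],[0.8,-0.3,0,0,0,0,58],[1,-0.4,0,0,0,0,58],[1,-0.4,0,0,0,0,58],[1,-0.4,0,0,0,0,58],[1,-0.4,0,0,0,0,58]]]'; python3 -c "
from h import *
go(428,264,110,0)"
```

```text
time_s: 13.2
eef_pos: [531.6, -92.9, 120.0]
ee_rot: [0.001, 0.088, 0.996, -0.0]
force: [0.4, -0.9, -1.1]
grip_width: 0.725
grip_force: 33.0
time_s: 14.0
eef_pos: [531.1, -92.7, 118.5]
ee_rot: [0.0, 0.604, 0.797, 0.0]
force: [-0.0, -0.3, -1.8]
grip_width: 0.727
grip_force: 33.0
time_s: 14.8
eef_pos: [477.5, 41.4, 118.2]
ee_rot: [0.0, 0.706, 0.709, 0.0]
force: [0.5, -0.0, -1.2]
grip_width: 0.728
grip_force: 33.0
at [477.5  41.4 118.2] yaw(tool y) 0.3 shift units [ 8.91 -1.94  0.33] turn units [ 0.   -0.    0.03] f [ 0.5 -0.  -1.2] w 62.2 gf 33.0 j [-0.16  0.34  1.78  0.    1.02 -0.16] t 14.8
```

```bash
python3 -m crank '[[[1,-0.35,0,0,0,0,58],[1,-0.35,0,0,0,0,58],[1,-0.35,0,0,0,0,58],[1,-0.35,0,0,0,0,58],[1,-0.35,0,0,0,0,58],[0.5,-0.19,0,0,0,0,58],[0,0,0,0,0,0,58],[0,0,0,0,0,0,58]]]'; python3 -c "
from h import *
snap('wrist','w6.png')
go(428,264,110,0)"
```

```text
time_s: 15.6
eef_pos: [430.1, 177.0, 118.0]
ee_rot: [0.0, 0.707, 0.708, 0.0]
force: [0.1, -0.1, -0.3]
grip_width: 0.727
grip_force: 33.0
at [430.3 176.7 117.9] yaw(tool y) 0.0 shift units [ 3.49 -0.09  0.32] turn units [0. 0. 0.] f [-0.4 -0.8 -0.9] w 61.7 gf 33.0 j [ 0.14  0.31  1.82 -0.    1.01  0.14] t 15.7
```

View pics/w6.png

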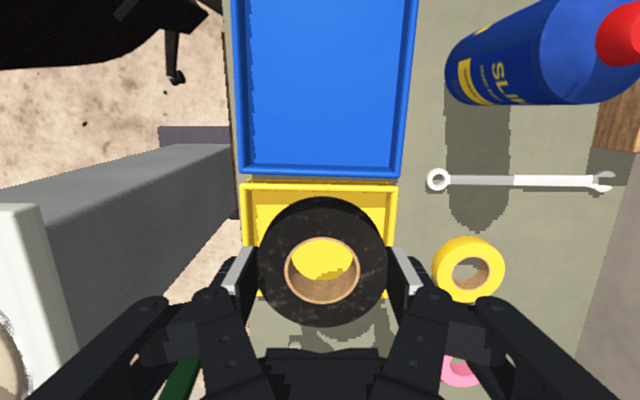

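```bash
python3 -c "
from h import *
m=cam('wrist')
for n,u,v,z in [('blBL',239,174,26),('blBR',402,178,26),('blL',232,0,26),('blR',416,0,26),('yTL',243,183,26),('yTR',398,185,26),('yR',394,245,26),('yL',244,245,26),('wr1',428,180,3),('wr2',615,181,3),('yt',468.5,268,14),('ytR',505,268,14),('ytL',431,268,14),('canL',446,80,0),('canlow',470,104,0),('can b',500,106,0)]: print(n,pt(m,u,v,z))"
```

```text
blBL [365.8 200.2  26. ]
blBR [493.1 197.2  26. ]
blL [370.3 318.7  26. ]
blR [493.  318.8  26. ]
yTL [368.3 193.   26. ]
yTR [490.4 191.5  26. ]
yR [490.9 139.7  26. ]
yL [365.2 139.5  26. ]
wr1 [521.8 190.1   3. ]
wr2 [683.5 189.4   3. ]
yt [562.9 111.3  14. ]
ytR [595.8 111.3  14. ]
ytL [529.  111.2  14. ]
canL [528.8 270.8   0. ]
canlow [550.5 252.7   0. ]
can b [575.1 251.2   0. ]
```

```bash
python3 -m crank '[[[0.6,0,0,0,0,0,58],[0.8,0,0.1,0,0,0,58],[0.8,0,0.2,0,0,0,58],[0.58,0,0.4,0,0,0,58],[0,0,0.5,0,0,0,58],[0,0,0.4,0,0,0,58],[0,0,0.2,0,0,0,58],[0,0,0,0,0,0,58]]]'; python3 -c "
from h import *
m,im=snap('wrist','w7.png')
go(429.5,246,10,0)
g=im.astype(int); mask=((g[...,0]>150)&(g[...,2]<90)).astype('uint8')
mask=cv2.morphologyEx(mask,cv2.MORPH_OPEN,np.ones((5,5)))
n,l,st,c=cv2.connectedComponentsWithStats(mask)
for i in range(1,n):
  if st[i][4]>500: print(st[i],pt(m,st[i][0],st[i][1],26),pt(m,st[i][0]+st[i][2],st[i][1],26))
"
```

```text
time_s: 16.45
eef_pos: [429.9, 246.0, 72.0]
ee_rot: [-0.0, 0.707, 0.707, -0.001]
force: [-0.1, -0.5, 0.5]
grip_width: 0.725
grip_force: 33.0
at [430.1 246.2  72.6] yaw(tool y) -0.0 shift units [-0.01 -0.02  2.5 ] turn units [-0.  0. -0.] f [-0.5 -0.2 -1.3] w 62.2 gf 33.0 j [ 0.28  0.44  1.77 -0.    0.93  0.28] t 16.5
[  213    18   229   238 38148] [370.5 366.4  26. ] [495.3 366.2  26. ]
[ 516  135  124  148 8477] [547.1 303.7  26. ] [622.  303.7  26. ]
[ 293  241   59   25 1164] [410.5 233.7  26. ] [450.1 233.8  26. ]
```

View pics/w7.png

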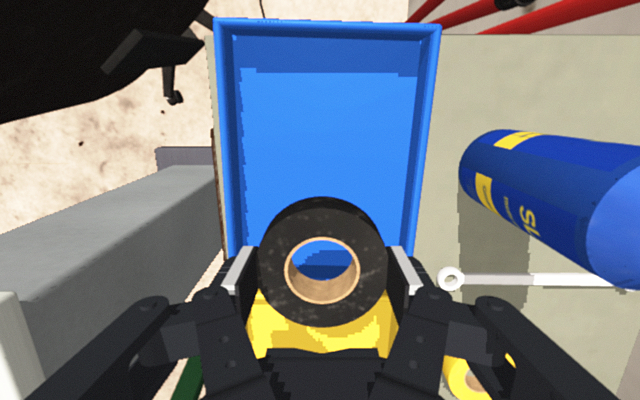

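```bash
python3 -m crank '[[[0,0,0.5,0,0,0,58],[0,0,0.5,0,0,0,58],[0,0,0.5,0,0,0,58],[0,0,0.5,0,0,0,58],[0,0,0.3,0,0,0,58],[0,0,0.1,0,0,0,58],[0,0,0,0,0,0,58],[0,0,0,0,0,0,58]]]'; python3 -c "
from h import *
go(430,246,10,0)"; python3 -m crank '[[[0,0,0.07,0,0,0,58],[0,0,0.07,0,0,0,58],[0,0,0,0,0,0,58],[0,0,0,0,0,0,58],[0,0,0,0,0,0,58],[0,0,0,0,0,0,58],[0,0,0,0,0,0,58],[0,0,0,0,0,0,58]]]'
```

```text
time_s: 17.3
eef_pos: [430.4, 246.9, 13.1]
ee_rot: [0.0, 0.707, 0.707, 0.0]
force: [0.7, 0.7, -1.4]
grip_width: 0.731
grip_force: 33.0
at [430.4 246.9  13.1] yaw(tool y) 0.0 shift units [-0.03 -0.01  0.12] turn units [ 0. -0.  0.] f [ 0.7  0.7 -1.4] w 62.4 gf 33.0 j [ 0.28  0.55  1.81 -0.    0.79  0.28] t 17.3
time_s: 18.1
eef_pos: [430.3, 246.9, 10.0]
ee_rot: [0.0, 0.707, 0.707, 0.0]
force: [-1.9, -0.9, 6.9]
grip_width: 0.724
grip_force: 33.8
```

```bash
python3 -m crank '[[[0,0,0,0,0,0,65],[0,0,0,0,0,0,72],[0,0,0,0,0,0,72],[0,0,0,0,0,0,72],[0,0,-0.4,0,0,0,72],[0,0,-0.7,0,0,0,72],[0,0,-0.9,0,0,0,72],[0,0,-0.9,0,0,0,72]]]'; python3 -m crank '[[[0,0,-0.9,0,0,0,78],[-0.5,0.5,-0.3,0,0,0,78],[-0.9,0.8,0,0,0,0,78],[-0.9,0.8,0,0,0,0,78],[-0.9,0.8,0,0,0,0,78],[-0.9,0.8,0,0,0,0,78],[-0.9,0.8,0,0,0,0,78],[-0.4,0.8,0,0,0,0,78]]]'; python3 -c "
from h import *
m,im=snap('wrist','w8.png')
go(563,110,5,0)
h=cv2.cvtColor(im,cv2.COLOR_BGR2HSV); mask=cv2.inRange(h,(22,150,90),(35,255,255))
n,l,st,c=cv2.connectedComponentsWithStats(mask)
for i in range(1,n):
  if st[i][4]>300:
    x,y,w,k=st[i][:4]; print(st[i],pt(m,x+w/2,y+k/2,14),pt(m,x,y,14),pt(m,x+w,y+k,14))
"
```

```text
time_s: 18.9
eef_pos: [430.0, 246.7, 83.2]
ee_rot: [0.0, 0.707, 0.707, 0.0]
force: [-0.6, -0.8, 0.3]
grip_width: 0.844
grip_force: 0.0
time_s: 19.7
eef_pos: [563.4, 110.0, 112.6]
ee_rot: [0.0, 0.708, 0.707, 0.0]
force: [-0.5, 0.9, 0.1]
grip_width: 0.913
grip_force: 0.0
at [565.9 108.9 112.7] yaw(tool y) -0.2 shift units [ 0.05 -0.13  4.31] turn units [ 0.02  0.   -0.02] f [-1.2 -2.7 -0.6] w 78.1 gf 0.0 j [-0.01  0.54  1.49 -0.    1.11 -0.01] t 19.8
[   44    95   193   136 22688] [419.5 141.2  14. ] [356.2 192.5  14. ] [491.5  82.8  14. ]
[ 286  165   74   73 2795] [564.5 109.   14. ] [535.1 139.4  14. ] [596.2  76.2  14. ]
```

```bash
python3 -m crank '[[[0,-0.06,0.6,0,0,0,76],[0,0,0.6,0,0,0,74],[0,0,0.6,0,0,0,74],[0,0,0.6,0,0,0,74],[0,0,0.6,0,0,0,74],[0,0,0.6,0,0,0,74],[0,0,0.5,0,0,0,74],[0,0,0.2,0,0,0,74]]]' 30;python3 -m crank '[[[0,0,0,0,0,0,74],[0,0,0,0,0,0,74],[0,0,0,0,0,0,70],[0,0,0,0,0,0,66],[0,0,0,0,0,0,62],[0,0,0,0,0,0,56],[0,0,0,0,0,0,54],[0,0,0,0,0,0,54]]]' 30; python3 -m crank '[[[0,0,-0.2,0,0,0,54],[0,0,-0.4,0,0,0,54],[0,0,-0.7,0,0,0,54],[0,0,-0.8,0,0,0,54],[0,0,-0.9,0,0,0,54],[0,0,-0.9,0,0,0,54],[0,0,-0.3,0,0,0,54],[0,0,0,0,0,0,54]]]';python3 -c "
from h import *
m,im=snap('wrist','w9.png')
go(430,318,105,0)"
```

```text
time_s: 20.55
eef_pos: [560.6, 111.8, 3.6]
ee_rot: [-0.0, 0.707, 0.707, -0.0]
force: [-0.4, -0.3, 0.6]
grip_width: 0.868
grip_force: 0.0
time_s: 21.35
eef_pos: [561.4, 111.8, 5.1]
ee_rot: [0.0, 0.707, 0.707, 0.0]
force: [-1.2, -0.1, 6.3]
grip_width: 0.682
grip_force: 31.1
time_s: 22.15
eef_pos: [561.5, 111.8, 110.3]
ee_rot: [0.001, 0.707, 0.707, 0.001]
force: [-0.4, -0.5, -1.0]
grip_width: 0.682
grip_force: 32.3
at [560.9 111.7 109.1] yaw(tool y) -0.0 shift units [ 8.25 -5.24  0.16] turn units [-0. -0. -0.] f [ 0.2  1.3 -1.8] w 58.2 gf 32.3 j [-0.01  0.53  1.51  0.    1.1  -0.01] t 22.2
```

```bash
python3 -m crank '[[[0.3,-0.6,0,0,0,0,54],[0.5,-0.9,0,0,0,0,54],[0.5,-0.9,0,0,0,0,54],[0.5,-0.9,0,0,0,0,54],[0.6,-0.9,0,0,0,0,54],[0.8,-0.6,0,0,0,0,54],[0.9,-0.4,0,0,0,0,54],[0.9,-0.04,0,0,0,0,54]]]'; python3 -m crank '[[[0.9,0,0,0,0,0,54],[0.9,0,0.3,0,0,0,54],[0.9,0,0.5,0,0,0,54],[0.5,0,0.8,0,0,0,54],[0,0,0.8,0,0,0,54],[0,0,0.7,0,0,0,54],[0,0,0.4,0,0,0,54],[0,0,0.1,0,0,0,54]]]';python3 -c "
from h import *
m,im=snap('wrist','w10.png')
go(430,318,10,0)"
```

```text
time_s: 23.0
eef_pos: [428.4, 237.4, 108.2]
ee_rot: [-0.001, 0.707, 0.707, -0.001]
force: [0.3, -0.3, 0.4]
grip_width: 0.678
grip_force: 32.3
time_s: 23.8
eef_pos: [429.2, 316.3, 17.7]
ee_rot: [-0.001, 0.707, 0.707, -0.001]
force: [0.2, 0.4, -0.5]
grip_width: 0.683
grip_force: 32.3
at [429.6 316.4  18.3] yaw(tool y) -0.0 shift units [0.06 0.02 0.33] turn units [-0.01  0.01 -0.  ] f [ 0.3 -0.  -0.3] w 58.1 gf 32.3 j [ 0.42  0.6   1.69 -0.    0.86  0.42] t 23.9
```

```bash
python3 -m crank '[[[0,0,0.15,0,0,0,54],[0,0,0.1,0,0,0,54],[0,0,0.1,0,0,0,54],[0,0,0,0,0,0,54],[0,0,0,0,0,0,54],[0,0,0,0,0,0,54],[0,0,0,0,0,0,54],[0,0,0,0,0,0,54]]]'; python3 -m crank '[[[0,0,0,0,0,0,62],[0,0,0,0,0,0,70],[0,0,0,0,0,0,70],[0,0,0,0,0,0,70],[0,0,-0.4,0,0,0,70],[0,0,-0.7,0,0,0,70],[0,0,-0.9,0,0,0,70],[0,0,-0.9,0,0,0,70]]]';python3 -m crank '[[[-0.8,0,-1,0,0,0,80],[-0.8,0,-1,0,0,0,80],[-0.8,0,-1,0,0,0,80],[-0.8,0,-1,0,0,0,80],[-0.8,0,-1,0,0,0,80],[-0.8,0,-0.5,0,0,0,80],[0,0,0,0,0,0,80],[0,0,0,0,0,0,80]]]';python3 -c "
from h import *
m,im=snap('wrist','w11.png')
go(556,278,200,0)"
```

```text
time_s: 24.65
eef_pos: [430.1, 316.8, 10.6]
ee_rot: [0.0, 0.707, 0.707, 0.0]
force: [0.1, -0.4, -1.2]
grip_width: 0.682
grip_force: 32.3
time_s: 25.45
eef_pos: [430.1, 316.8, 84.5]
ee_rot: [0.0, 0.707, 0.707, 0.0]
force: [-0.6, -0.4, -0.1]
grip_width: 0.817
grip_force: 0.0
time_s: 26.25
eef_pos: [429.9, 196.9, 220.7]
ee_rot: [-0.0, 0.707, 0.707, 0.0]
force: [-0.8, 0.3, -1.0]
grip_width: 0.936
grip_force: 0.0
at [429.8 197.2 220.2] yaw(tool y) 0.0 shift units [3.23 5.05 0.8 ] turn units [-0. -0.  0.] f [-0.2  0.5  0.5] w 80.2 gf 0.0 j [0.18 0.21 1.66 0.   1.27 0.18] t 26.3
```

View pics/w11.png

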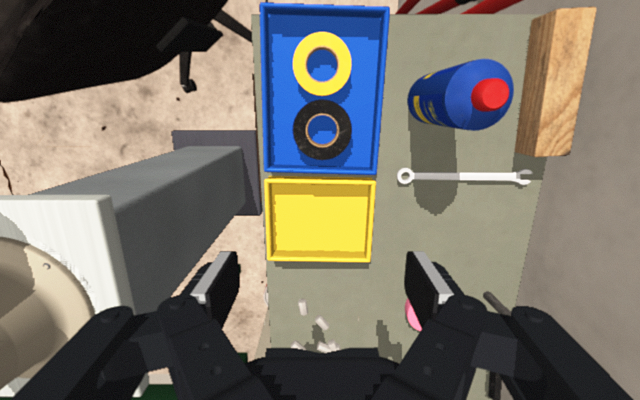

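```bash
python3 -c "
from h import *
m=cam('wrist')
for n,u,v,z in [('cap',491,94,130),('capc135',491,94,135),('canL',408,95,0),('can low',425,122,0),('shoulder R',513,90,105),('sh top',480,59,105),('sh bot',478,130,105),('blkL',520,153,0),('blk top',541,157,30),('blk topL2',533,8,30),('ytape',322,63,20),('btape',322,129,23),('y1',266,178,26),('y2',376,180,26),('y3',371,263,26),('y4',263,259,26),('b1',263,3,26),('b2',390,8,26),('b3',378,172,26),('b4',266,170,26)]: print(n,pt(m,u,v,z))"
```

```text
cap [551.2 279.9 130. ]
capc135 [548.6 279.7 135. ]
canL [526.1 283.2   0. ]
can low [548.  253.9   0. ]
shoulder R [581.2 283.8 105. ]
sh top [551.6 306.3 105. ]
sh bot [558.  252.7 105. ]
blkL [663.9 218.4   0. ]
blk top [668.2 218.5  30. ]
blk topL2 [630.9 361.   30. ]
ytape [429.8 313.7  20. ]
btape [429.8 247.6  23. ]
y1 [366.9 193.9  26. ]
y2 [490.7 191.7  26. ]
y3 [490.   87.3  26. ]
y4 [357.9  92.6  26. ]
b1 [373.  366.1  26. ]
b2 [495.3 361.9  26. ]
b3 [492.4 200.9  26. ]
b4 [367.4 203.   26. ]
```

```bash
python3 -m crank '[[[0.4,0.6,0,0,0,0,84],[0.5,0.8,0,0,0,0,84],[0.5,0.8,0,0,0,0,84],[0.5,0.8,0,0,0,0,84],[0.5,0.8,0,0,0,0,84],[0.5,0.7,0,0,0,0,84],[0.4,0.43,0,0,0,0,84],[0,0,0,0,0,0,84]]]';python3 -c "
from h import *
m,im=snap('wrist','w12.png')
go(553,280,70,0)
h=cv2.cvtColor(im,cv2.COLOR_BGR2HSV); mask=cv2.inRange(h,(0,170,120),(5,255,255))|cv2.inRange(h,(175,170,120),(180,255,255))
n,l,st,c=cv2.connectedComponentsWithStats(mask)
for i in range(1,n):
  if st[i][4]>300:
    x,y,w,k=st[i][:4]; print(st[i],c[i],pt(m,*c[i],133))
"
```

```text
time_s: 27.1
eef_pos: [553.3, 280.8, 218.7]
ee_rot: [-0.001, 0.707, 0.708, -0.001]
force: [-0.2, -0.4, -0.5]
grip_width: 0.984
grip_force: 0.0
at [552.8 280.1 219.1] yaw(tool y) 0.1 shift units [-0.    0.02  5.96] turn units [-0.02  0.    0.01] f [-0.1 -0.5 -0.1] w 84.2 gf 0.0 j [0.28 0.54 1.2  0.   1.41 0.28] t 27.1
[614   0  26  18 439] [627.19817768   8.60364465] [752.6 416.7 133. ]
[307 191  27  29 641] [320.35569423 205.05460218] [552.  280.9 133. ]
```

Cap centroid confirms (552, 281). Descend and grip.

```bash
python3 -m crank '[[[0,0,0.8,0,0,0,84],[0,0,0.9,0,0,0,84],[0,0,0.9,0,0,0,80],[0,0,0.9,0,0,0,75],[0,0,0.9,0,0,0,70],[0,0,0.8,0,0,0,70],[0,0,0.5,0,0,0,70],[0,0,0.2,0,0,0,70]]]' 40; python3 -m crank '[[[0,0,0,0,0,0,68],[0,0,0,0,0,0,62],[0,0,0,0,0,0,57],[0,0,0,0,0,0,52],[0,0,0,0,0,0,46],[0,0,0,0,0,0,44],[0,0,0,0,0,0,44],[0,0,0,0,0,0,44]]]' 40;python3 -c "
from h import *
go(553,280,70,0)"
```

```text
time_s: 27.95
eef_pos: [552.4, 279.1, 72.0]
ee_rot: [-0.0, 0.707, 0.707, -0.001]
force: [1.2, -0.5, 0.3]
grip_width: 0.821
grip_force: 0.0
time_s: 28.75
eef_pos: [553.5, 279.4, 74.2]
ee_rot: [0.0, 0.707, 0.707, 0.0]
force: [-2.8, 0.3, 6.0]
grip_width: 0.608
grip_force: 40.8
at [553.5 279.4  74.2] yaw(tool y) 0.0 shift units [ 0.02 -0.02  0.17] turn units [ 0.01 -0.    0.  ] f [-2.8  0.3  6. ] w 51.9 gf 40.8 j [0.28 0.67 1.37 0.   1.1  0.28] t 28.8
```

```bash
python3 -m crank '[[[0,0,-0.2,0,0,0,44],[0,0,-0.5,0,0,0,44],[0,0,-0.7,0,0,0,44],[0,0,-0.7,0,0,0,44],[0,0,-0.4,0,0,0,44],[-0.2,-0.2,0,0,0,0,44],[-0.4,-0.4,0,0,0,0,44],[-0.6,-0.5,0,0,0,0,44]]]'; python3 -m crank '[[[-0.7,-0.65,0,0,0,0,44],[-0.7,-0.65,0,0,0,0,44],[-0.7,-0.65,0,0,0,0,44],[-0.7,-0.65,0,0,0,0,44],[-0.7,-0.6,0,0,0,0,44],[-0.5,-0.45,0,0,0,0,44],[-0.3,-0.25,0,0,0,0,44],[0,0,0,0,0,0,44]]]';python3 -c "
from h import *
go(428,141,78,0)"
```

```text
time_s: 29.55
eef_pos: [524.8, 248.8, 134.5]
ee_rot: [-0.0, 0.707, 0.707, -0.001]
force: [0.3, 0.2, -2.7]
grip_width: 0.606
grip_force: 42.5
time_s: 30.35
eef_pos: [427.6, 141.2, 135.3]
ee_rot: [-0.0, 0.707, 0.707, -0.0]
force: [0.8, 0.8, -2.8]
grip_width: 0.607
grip_force: 42.5
at [427.6 141.2 135.3] yaw(tool y) -0.1 shift units [-0.01  0.02  2.29] turn units [-0.01  0.   -0.01] f [ 0.8  0.8 -2.8] w 51.8 gf 42.5 j [ 0.06  0.26  1.84 -0.    1.04  0.06] t 30.4
```

```bash
python3 -m crank '[[[0,0,0.3,0,0,0,44],[0,0,0.5,0,0,0,44],[0,0,0.5,0,0,0,44],[0,0,0.4,0,0,0,44],[0,0,0.2,0,0,0,44],[0,0,0.1,0,0,0,44],[0,0,0.05,0,0,0,44],[0,0,0,0,0,0,44]]]'; python3 -m crank '[[[0,0,0.06,0,0,0,44],[0,0,0.06,0,0,0,44],[0,0,0.06,0,0,0,44],[0,0,0.06,0,0,0,44],[0,0,0,0,0,0,44],[0,0,0,0,0,0,44],[0,0,0,0,0,0,44],[0,0,0,0,0,0,44]]]'
```

```text
time_s: 31.15
eef_pos: [428.5, 141.8, 84.5]
ee_rot: [0.0, 0.707, 0.707, 0.0]
force: [-0.6, 0.3, -3.0]
grip_width: 0.606
grip_force: 42.5
time_s: 31.95
eef_pos: [428.3, 141.7, 78.3]
ee_rot: [-0.0, 0.707, 0.707, -0.0]
force: [-0.4, 0.1, -2.8]
grip_width: 0.607
grip_force: 42.6
```

```bash
python3 -m crank '[[[0,0,0.04,0,0,0,44],[0,0,0.04,0,0,0,44],[0,0,0.04,0,0,0,44],[0,0,0,0,0,0,44],[0,0,0,0,0,0,44],[0,0,0,0,0,0,44],[0,0,0,0,0,0,44],[0,0,0,0,0,0,44]]]'
```

```text
time_s: 32.75
eef_pos: [428.6, 141.9, 77.9]
ee_rot: [0.0, 0.707, 0.707, 0.0]
force: [-13.2, -2.1, 35.1]
grip_width: 0.61
grip_force: 46.4
```

```bash
python3 -m crank '[[[0,0,-0.08,0,0,0,44],[0,0,0,0,0,0,44],[0,0,0,0,0,0,53],[0,0,0,0,0,0,58],[0,0,0,0,0,0,66],[0,0,0,0,0,0,74],[0,0,0,0,0,0,74],[0,0,0,0,0,0,74]]]'; python3 -m crank '[[[0,0,-0.3,0,0,0,74],[0,0,-0.5,0,0,0,74],[0,0,-0.9,0,0,0,74],[0,0,-1,0,0,0,74],[0,0,-1,0,0,0,74],[0,0,-1,0,0,0,74],[0,0,-0.8,0,0,0,74],[0,0,0,0,0,0,74]]]'; python3 -m crank '[[[-0.9,0,-0.2,0,0,0,74],[-0.9,0,0,0,0,0,74],[-0.9,0,0,0,0,0,74],[-0.9,0,0,0,0,0,74],[0,0,0,0,0,0,74],[0,0,0,0,0,0,74],[0,0,0,0,0,0,74],[0,0,0,0,0,0,74]]]';python3 -c "
from h import *
m,im=snap('wrist','w13.png')
go(428,141,78,0)"
```

```text
time_s: 33.55
eef_pos: [428.4, 141.7, 77.2]
ee_rot: [-0.0, 0.707, 0.707, -0.0]
force: [0.5, -0.1, 0.4]
grip_width: 0.865
grip_force: 0.0
time_s: 34.35
eef_pos: [429.3, 141.9, 217.5]
ee_rot: [0.002, 0.707, 0.707, 0.002]
force: [0.2, -0.7, -0.1]
grip_width: 0.866
grip_force: 0.0
time_s: 35.15
eef_pos: [428.2, 52.4, 219.6]
ee_rot: [-0.0, 0.707, 0.707, -0.0]
force: [-0.8, -0.0, 0.8]
grip_width: 0.868
grip_force: 0.0
at [428.3  52.4 219.7] yaw(tool y) 0.1 shift units [ 3.54 -0.01  5.67] turn units [-0.   -0.    0.01] f [0.6 0.1 0.1] w 73.9 gf 0.0 j [-0.15  0.12  1.78  0.    1.25 -0.15] t 35.2
```

View pics/w13.png

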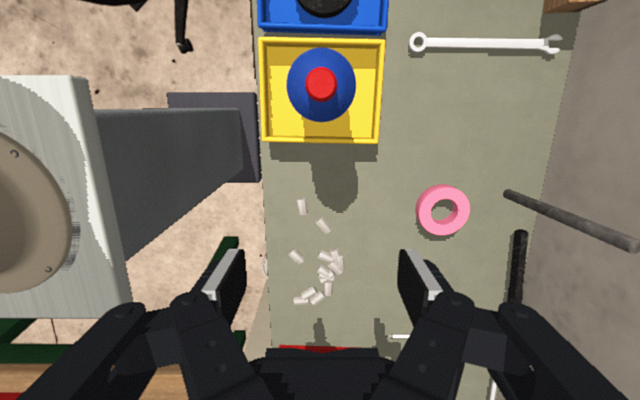

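The can stands upright at (321,84), centred in the yellow tray, and the wrench at (485,43) has not moved. I saw the other trays correctly filled in earlier pictures, so I'm handing in.

```bash
python3 -c "
from rig import *
print(finish_job())"
```

```text
the job is handed in; nothing more can be done
None
```

The job is handed in at about 35 s of the 122 s: both tape rolls lie flat side by side in the blue tray, the tape measure stands in the red and the oil can in the yellow; the wrench and screwdriver were not touched, and no verdict came back.

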